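# Step the pill reminder on to day 6

## Robot

A 6-joint arm with a two-finger parallel gripper is mounted at the origin on a cart in front of the work surface, level with it; the furniture and walls round the work are solid. World frame = base frame: x ahead of the robot, y to its left, z up, the work surface at z = 0. Lengths are in mm, angles in rad, forces in N, time in s.
With the tool pointing down it reaches from about 300 to 850 mm from the base axis. Payload 4.2 kg.
Tool frame: the origin (TCP) lies midway between the tips of the shut fingers; the grasp point (between the pads) lies 19 mm behind it (robot.grip_point_offset is the distance from the TCP to the grasp point, in mm); z points along the fingers, y is the direction in which the jaws open and shut (so a half turn about z gives the same grasp; the last joint's range is limited). The gripper opens to 91 mm and grips with 3 to 60 N. Pads are 32 mm wide; open, the fingers measure 118 mm over their backs; the gripper's body (76 mm by 178 mm) begins 60 mm behind the grasp point.
Start: joints at [1.307, 0.32, 1.565, -0, 1.257, -0.02], TCP at [138.802, 558.012, 213.976] pointing down, gripper open.
Joint ranges: [-3.11, 3.11], [-0.84, 2.01], [0.21, 2.61], [-1.34, 4.49], [0.05, 2.63], [-2.56, 2.56]. Speed limits (rad/s): [2.57, 2.57, 3.14, 3.14, 3.14, 3.14].

## Interface

Orientations are given as a rotation vector (axis times angle).
In Python, from plant import robot, imaging gives the robot as it stands.
- The arm moves only by the shell command python3 -m inch 'ROWS'. ROWS is JSON, a list that holds one entry, the list of rows, each a list of 7 numbers: the turn, a rotation vector about the tool's x, y, z in degrees, then the shift along the tool's x, y, z in cm, then the opening in per cent of the stroke, from 0 (shut) to 100 (fully open). A call has 1 to 8 rows; each row is the pose to reach, as a shift and turn from the pose commanded when the call began, along the tool's axes at that moment; what a row does not reach only later rows make up. A row lasts 1/12 s, in which the tool goes at most 41.7 mm and 7.16 degrees, less where a joint would pass 70% of its speed; a pose out of reach is approached as far as the arm can. A call with a gripper value outside its range is refused whole. The fingers move at their own pace and stop on an object; the grip force is fixed at half the most. Time passes only in rows, so rows that repeat a pose let the fingers close. It gives the time, the measured TCP pose, the force and the opening at its end, in the units of the state.
- robot.state(): the state, without advancing time (a new reading comes with each control period).
- imaging.grab_frame(name): name is "scene" or "side" or "wrist"; returns a dict with "image" (480x640x3 uint8, red, green, blue), "z_map" (480x640 float32, mm along the optical axis (not along the pixel's ray), 0 where there is no reading), "fx", "fy", "cx", "cy" (pixels), "R" (3x3) and "t" (3): a world point X has camera coordinates R X + t. Camera axes: x right, y down, z forward; pixel columns grow to the right and rows downward; lengths in mm; the calibration is good to about 2 mm. A picture is of the moment at which its call begins.
- robot.job_done(): hands the job in, once; it reports no verdict.
The state is a dict: "clock": time; "q": joint angles; "qd": joint speeds; "joint_efforts": joint torques, N m; "tool_pos": TCP position; "tcp_rot": TCP orientation; "wrist_force": force on the tool from outside, world axes, zero at the start; "torque": the same for the moment, N m; "finger_gap": opening from 0.0 (shut) to 1.0 (fully open).
Only numpy, scipy, OpenCV 4.12 (cv2) and the standard library are available. Lean on these libraries where they do the work, as an engineer would, in place of code of your own. Each camera call takes 0.05 s, during which the arm holds its last target.

## Task

Two weekly pill reminders stand on the worktop. On the one with the round button, press the button, letting it come right up again each time, until the 6 on its drum stands at the black arrowhead beside the button. The other one, with the bar-shaped button, is someone else's: leave its drum as it is.

Things in the scene. Friction and masses are not known exactly. Their poses are not given: they have to be found in the camera images.
- reminder: pill reminder to be set: white case 172 x 112 mm, 36 mm high, fixed to the worktop; origin at the middle of its underside, z up. Its x axis runs from the round button (60 mm behind the origin) to the drum (axis 26 mm ahead of it), a white disc 98 mm across under a clear fixed cover 104 mm across, 50 mm high. A black arrowhead on the case between button and drum points at the drum
- reminder_key_top (a point): middle of the top face of its round step button, a flat grey disc 36 mm across, 64 mm above the worktop when up. It goes straight down 12 mm to a stop; a damped spring resists with 2 to 5 N. Each press of 11 mm or more steps the drum on by one number while the button rises; it comes up by itself in about 0.5 s and must be let up fully before the next press
- reminder_drum (a joint): turning of its drum, rad, anticlockwise from above; its top bears black numerals 1 to 7, 17 mm high. 0 when the 1 stands at the arrowhead; each press takes it to the next multiple of 0.898 (2 pi / 7), so the 6 stands there at 4.488. It may start between two numbers: the first press then brings the next one there (one less than 0.2 short counts as already there). After the 7 comes the 1 again and the value counts on past 6.283
- other_one (a point): the numeral 1 on the drum of the other pill reminder: same case and drum, but its button is a bar 20 x 46 mm. The point lies 36.5 mm from that drum's axis, 44 mm above the worktop. That drum is to stay as it is

How it is judged (in metres and radians):
At the end, for the whole second after the job is handed in: The 6 of the reminder with the round button stands at the arrowhead within 0.2 rad (11 degrees); it does not matter whether the drum went round once more on the way ((value of joint reminder_drum between 4.288 and 4.688 rad or value of joint reminder_drum between 10.571 and 10.971 rad)); the robot touches nothing.
It fails at once if the other reminder's drum is stepped or turned (distance of other_one from where it was at the start of the episode above 0.012 m).
It also fails if it takes over 40 s, if anything falls off the work surface, if the arm or the gripper's body presses on something with over 40 N, if the wrist force passes 120 N, or if a joint passes its speed limit or range.

## Working session

There is one attempt and no reset: what is moved stays moved. The work goes in short steps, Python scripts to look and compute and a shell command to move; the robot and the scene stay as the last step left them, time stands still between calls to the robot, and variables do not carry over. Pictures are saved under pics/ and viewed, and the job is handed in when it is done.

```bash
mkdir -p pics; ls
python3 - <<'E'
from plant import robot, imaging
import cv2, numpy as np
s=robot.state(); print({k:np.round(v,3).tolist() for k,v in s.items()})
for n in ("scene","side","wrist"):
    f=imaging.grab_frame(n); cv2.imwrite(f"pics/{n}0.png",f["image"][:,:,::-1]); np.savez(f"{n}0.npz",**f)
    print(n,f["fx"],f["cx"],f["cy"],np.round(f["R"],3).tolist(),np.round(f["t"],1).tolist())
E
```

```text
pics
{'clock': 0.0, 'q': [1.307, 0.32, 1.566, 0.0, 1.257, -0.02], 'qd': [0.0, -0.002, 0.002, 0.0, 0.001, 0.001], 'joint_efforts': [-0.0, -41.246, -23.197, 0.073, 0.046, -0.0], 'tool_pos': [138.654, 557.514, 213.121], 'tcp_rot': [-0.382, -3.118, 0.003], 'wrist_force': [0.237, 0.533, 0.122], 'torque': [0.021, 0.008, 0.012], 'finger_gap': 1.002}
scene 492.5965149640851 310.551798573655 233.85023122114706 [[-0.92, -0.392, -0.014], [-0.284, 0.691, -0.665], [0.271, -0.607, -0.747]] [488.3, 208.2, 850.1]
side 583.7825688629092 313.5252731293331 234.97968668315812 [[0.886, -0.464, -0.002], [-0.265, -0.503, -0.823], [0.38, 0.729, -0.569]] [-456.5, 200.7, 967.3]
wrist 351.315931286138 319.0710616069485 238.11403847678594 [[0.242, 0.97, -0.001], [0.928, -0.231, 0.292], [0.283, -0.072, -0.956]] [-574.4, -31.7, 391.9]
```

View pics/scene0.png

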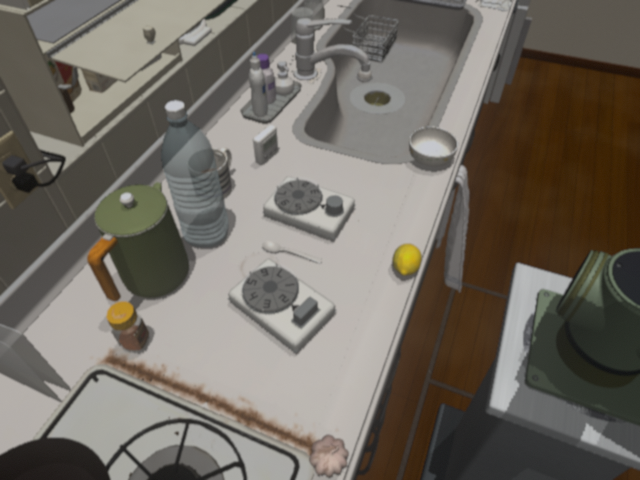

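View pics/side0.png

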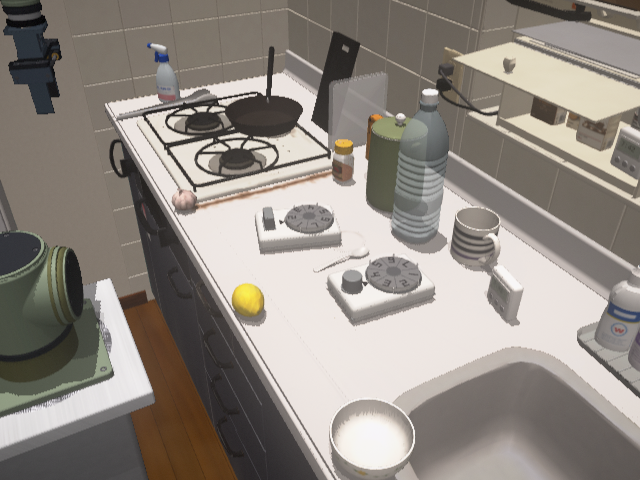

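View pics/wrist0.png

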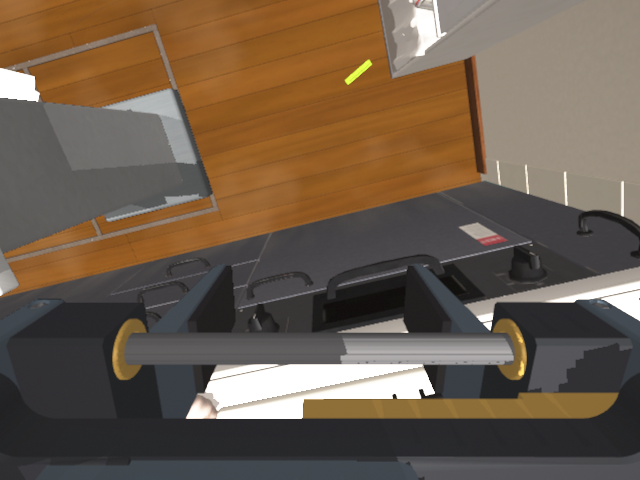

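The round-button reminder is at about scene (308,205) and side (380,285). The bar-button one is at scene (282,302) and side (297,225). Next I'll zoom in and measure.

```bash
cat > h.py <<'E'
import numpy as np,cv2
def ray(f,u,v,z):
    R=f["R"];t=f["t"];d=R.T@np.array([(u-f["cx"])/f["fx"],(v-f["cy"])/f["fy"],1]);c=-R.T@t
    return c+d*(z-c[2])/d[2]
def pt(f,u,v):
    Z=float(f["z_map"][int(v),int(u)]);return f["R"].T@(np.array([(u-f["cx"])/f["fx"]*Z,(v-f["cy"])/f["fy"]*Z,Z])-f["t"])
E
python3 - <<'E'
from h import *
ims=[]
for n,(x,y,w,h) in {"scene":(255,165,110,80),"side":(320,240,120,90)}.items():
    f=np.load(n+"0.npz"); c=f["image"][y:y+h,x:x+w,::-1]
    ims.append(cv2.resize(c,(780,290*2 if 0 else 290*2*0+int(780*h/w)),interpolation=cv2.INTER_CUBIC))
    cv2.imwrite(f"pics/{n}_zoom.png",ims[-1])
    # button: points with height 58-70 near the button
    Z=f["z_map"];v,u=np.mgrid[y:y+h,x:x+w]
    P=np.array([pt(f,a,b) for a,b in zip(u.ravel(),v.ravel())])
    m=(abs(P[:,2]-64)<5); 
    lab=np.zeros((h,w),np.uint8);lab.ravel()[m]=1
    k,L,st,ce=cv2.connectedComponentsWithStats(lab)
    for i in range(1,k):
        if st[i,4]>20:
            q=P[(L==i).ravel()];print(n,st[i],ce[i]+[x,y],q.mean(0).round(1),np.ptp(q,axis=0).round(1),ray(f,*(ce[i]+[x,y]),64).round(1))
    m=(abs(P[:,2]-36)<4); print('case',m.sum(),P[m].mean(0).round(1)); m=(abs(P[:,2]-50)<3);print('cover',m.sum(),np.median(P[m],0).round(1))
E
```

```text
scene [ 71  30  17  14 187] [334.06951872 201.31016043] [ 528.  -119.2   64.5] [35.4 37.3  9.3] [ 528.2 -119.6   64. ]
case 1250 [ 563.8 -105.5   36.6]
cover 1206 [ 613.4 -125.6   51. ]
side [ 22  29  20  16 227] [351.9030837  275.78854626] [ 526.1 -126.8   63.9] [35.9 37.8  8. ] [ 526. -127.   64.]
case 1565 [ 559.2 -147.6   36.2]
cover 1553 [ 610.9 -132.7   50.5]
```

View pics/scene_zoom.png

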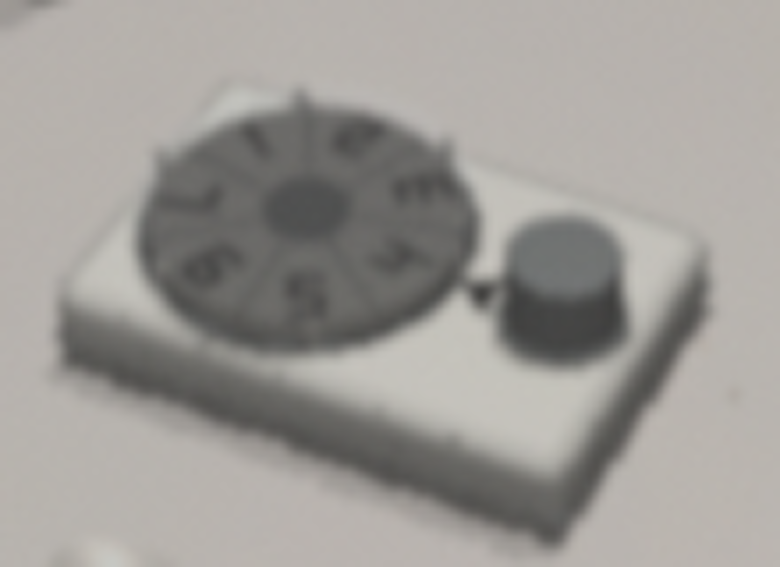

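View pics/side_zoom.png

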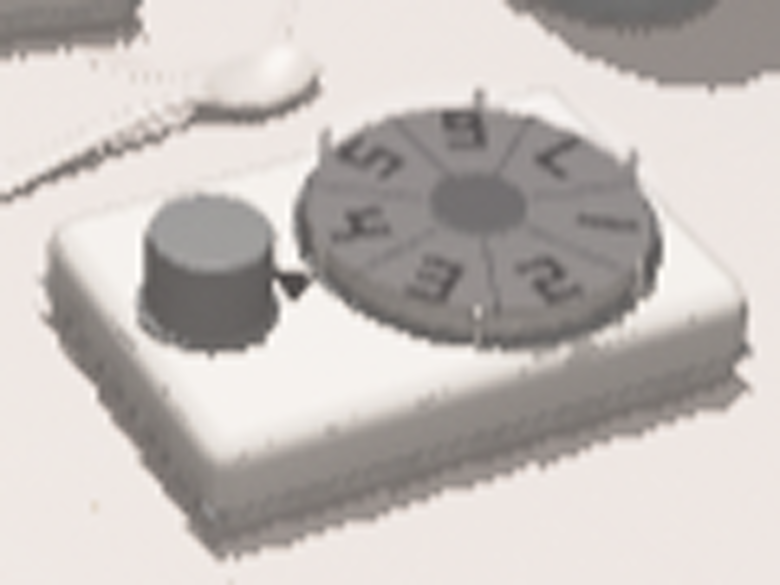

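```bash
cat > ang.py <<'E'
from h import *
def rep(f,c,b,pts,zc=50):
    C=ray(f,*c,zc); B=ray(f,*b,64)[:2]
    print("C",C.round(1),"B",B.round(1),"dist",np.linalg.norm(B-C[:2]).round(1))
    a0=np.arctan2(*(B-C[:2])[::-1]); print("yaw",np.degrees(a0+np.pi).round(1))
    C4=ray(f,*c,44)
    for k,p in pts.items():
        d=(ray(f,*p,44)-C4)[:2]; a=np.arctan2(d[1],d[0])-a0
        print(k,"r",np.linalg.norm(d).round(1),"rel",round((a+np.pi)%(2*np.pi)-np.pi,2),"theta",round((a+(k-1)*.8976)%(2*np.pi),3))
E
python3 - <<'E'
from ang import *
f=np.load("scene0.npz");s=110/780;g=lambda x,y:(255+x*s,165+y*s)
rep(f,g(305,210),(334.07,201.31),{1:g(258,140),2:g(357,135),3:g(425,188),4:g(402,260),5:g(306,296),6:g(213,265),7:g(195,197)},44)
f=np.load("side0.npz");s=120/780;g=lambda x,y:(320+x*s,240+y*s)
rep(f,g(478,203),(351.9,275.8),{1:g(607,220),2:g(548,281),3:g(437,280),4:g(360,226),5:g(372,158),6:g(464,130),7:g(558,158)},44)
E
```

```text
C [ 614.5 -128.4   44. ] B [ 528.2 -119.6] dist 86.7
yaw 354.2
1 r 34.9 rel 2.52 theta 2.523
2 r 36.7 rel 1.64 theta 2.535
3 r 37.6 rel 0.75 theta 2.545
4 r 36.8 rel -0.14 theta 2.555
5 r 36.8 rel -1.04 theta 2.549
6 r 35.8 rel -1.93 theta 2.56
7 r 34.3 rel -2.82 theta 2.566
C [ 614.5 -130.1   44. ] B [ 526. -127.] dist 88.6
yaw 358.0
1 r 36.5 rel 2.48 theta 2.477
2 r 38.2 rel 1.54 theta 2.438
3 r 37.7 rel 0.71 theta 2.502
4 r 36.1 rel -0.15 theta 2.538
5 r 35.3 rel -1.09 theta 2.503
6 r 34.4 rel -2.01 theta 2.476
7 r 33.0 rel -2.9 theta 2.484
```

Run:
```python
from h import *
from scipy.spatial.transform import Rotation as Ro
from plant import robot
s=robot.state();R=Ro.from_rotvec(s["tcp_rot"]).as_matrix();print(R.round(3))
print("shift cm to above button",(R.T@(np.array([527,-123,110])-s["tool_pos"])/10).round(2))
for n in("scene","side"):
    f=np.load(n+"0.npz");Z=f["z_map"];v,u=np.mgrid[:480,:640]
    P=np.stack([(u-f["cx"])/f["fx"]*Z,(v-f["cy"])/f["fy"]*Z,Z],-1).reshape(-1,3)-f["t"];P=P@f["R"]
    P=P[Z.ravel()>0]
    m=(P[:,2]>100)&(P[:,2]<600)&(P[:,0]>200)&(P[:,0]<950)&(abs(P[:,1])<800)
    H,xe,ye=np.histogram2d(P[m,0],P[m,1],bins=[np.arange(200,951,75),np.arange(-800,801,100)]);print(n);print(xe);print(H.astype(int).T[:])
```

```text
[[-0.97   0.241 -0.   ]
 [ 0.241  0.97  -0.001]
 [ 0.    -0.001 -1.   ]]
shift cm to above button [-54.11 -56.67  10.4 ]
scene
[200 275 350 425 500 575 650 725 800 875 950]
[[   0    0    0    0    0    0    0    0    0    0]
 [   0    0    0    0    0   20  304  194  464    0]
 [   0    0    0    0    0    0    0    0    0    0]
 [   0    0    0    0    0    0    0    0  464   12]
 [   0    0    0    0    0    0    0    0   67    0]
 [   0    0    0    0    0    0    0    0  428  326]
 [   0    0    0    0    0    0    0    0  726  991]
 [   0    0    0    0    0    0   68  271 1043 1311]
 [   0    0    0    0    0    0  729 3912  525  756]
 [   0    0    0    0    0    0    0 3482 1063  457]
 [   0    0    0    0    0    0    5 1438  424  223]
 [   0    0    0    0    0    0    0   63    0    0]
 [   0    0    0    0    0    0    0  564  762    0]
 [   0    0    0    0    0    0    0    0    0    0]
 [   0    0    0    0    0    0    0    0    0    0]
 [   0    0    0    0    0    0    0    0    0    0]]
side
[200 275 350 425 500 575 650 725 800 875 950]
[[   0    0    0    0    0    0    0    0    0    0]
 [   0    0    0    0    0    0    0    0    0    0]
 [   0    0    0    0    0    0    0    0    0    0]
 [   0    0    0    0    0    0    0    0  866    0]
 [   0    0    0    0    0    0    0    0   26    0]
 [   0    0    0    0    0    0    0    0 1803 1434]
 [   0    0    0    0    0    0    0    0 1285 1110]
 [   0    0    0    0    0    0  259 3077  877  711]
 [   0    0    0    0    0    0  607  785  197  272]
 [   0    0    0    0    0    0    0 1371   98  317]
 [   0    0    0    0    0    0    5  255   13   34]
 [   0    0    0    0    0    0    0   42   16    0]
 [   0    0    0    0    0    0    0  382  971  890]
 [   0    0    0    0    0    0    0    0    0  742]
 [   0    0    0    0    0    0   18   35   32  587]
 [   0    0    0    0    0    0    0  184    0    0]]
```

```bash
python3 -m inch '[[[0,0,0,-54.1,-56.7,0,0],[0,0,0,-54.1,-56.7,0,0],[0,0,0,-54.1,-56.7,0,0],[0,0,0,-54.1,-56.7,0,0],[0,0,0,-54.1,-56.7,0,0],[0,0,0,-54.1,-56.7,0,0],[0,0,0,-54.1,-56.7,0,0],[0,0,0,-54.1,-56.7,0,0]]]'
```

```text
clock: 0.82
tool_pos: [304.2, 266.5, 213.9]
tcp_rot: [0.381, 3.118, 0.0]
wrist_force: [0.7, 0.4, -0.4]
finger_gap: 0.448
```

```bash
python3 -m inch '[[[0,0,0,-31.1,-32.6,0,0],[0,0,0,-31.1,-32.6,0,0],[0,0,0,-31.1,-32.6,0,0],[0,0,0,-31.1,-32.6,0,0],[0,0,0,-31.1,-32.6,0,0],[0,0,0,-31.1,-32.6,0,0],[0,0,0,-31.1,-32.6,0,0],[0,0,0,-31.1,-32.6,0,0]]]'
python3 - <<'E'
from h import *
from scipy.spatial.transform import Rotation as Ro
from plant import robot
s=robot.state();R=Ro.from_rotvec(s["tcp_rot"]).as_matrix()
print(s["q"],"shift cm",(R.T@(np.array([527,-123,110])-s["tool_pos"])/10).round(2))
E
```

```text
clock: 1.48
tool_pos: [469.4, -23.3, 213.9]
tcp_rot: [0.383, 3.118, 0.001]
wrist_force: [0.5, -0.4, 0.3]
finger_gap: 0.007
[-7.42491390e-02  1.53864824e-01  1.79027899e+00  3.68010503e-04
  1.19742707e+00 -1.40075317e+00] shift cm [-8.01 -8.29 10.39]
```

```bash
python3 -m inch '[[[0,0,0,-8.1,-8.5,4,0],[0,0,0,-8.1,-8.5,8,0],[0,0,0,-8.1,-8.5,12,0],[0,0,0,-8.1,-8.5,12,0],[0,0,0,-8.1,-8.5,12,0],[0,0,0,-8.1,-8.5,12,0],[0,0,0,-8.1,-8.5,12,0]]]'
python3 - <<'E'
from plant import robot, imaging
import cv2, numpy as np
for n in ("scene","side","wrist"):
    f=imaging.grab_frame(n); np.savez(f"{n}1.npz",**f); im=f["image"][:,:,::-1]
    if n=="scene": im=cv2.resize(im[150:270,230:390],(800,600),interpolation=3)
    if n=="side": im=cv2.resize(im[210:330,300:460],(800,600),interpolation=3)
    cv2.imwrite(f"pics/{n}1.png",im)
E
```

```text
clock: 2.07
tool_pos: [527.0, -122.8, 94.3]
tcp_rot: [-0.382, -3.118, -0.001]
wrist_force: [-0.0, 0.2, 0.5]
finger_gap: 0.009
```

View pics/scene1.png

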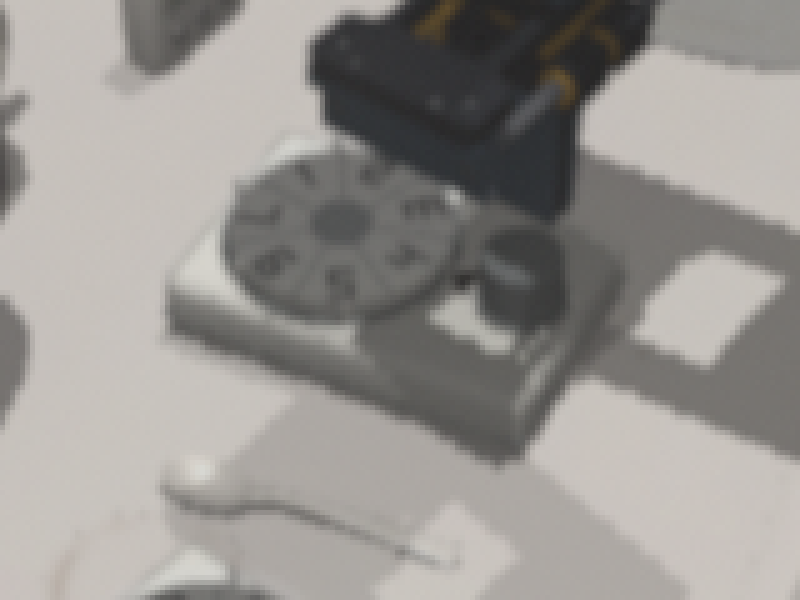

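View pics/side1.png

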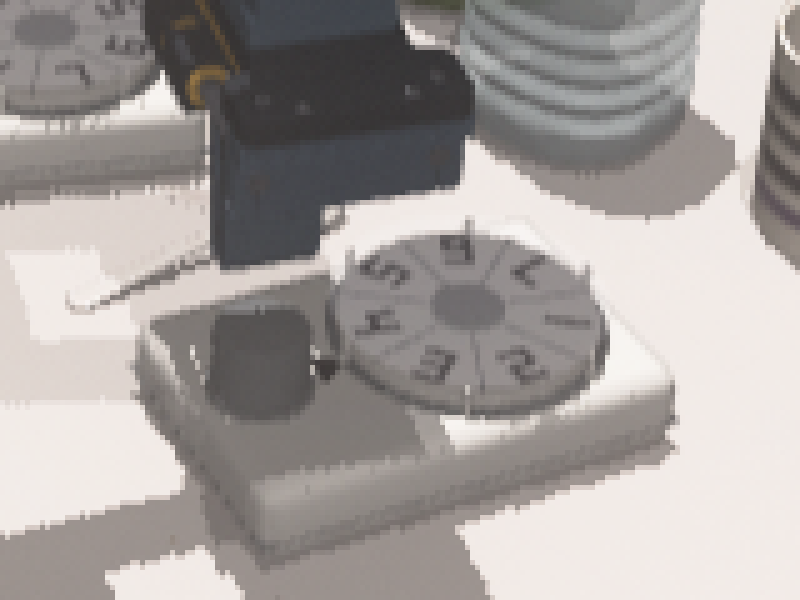

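View pics/wrist1.png

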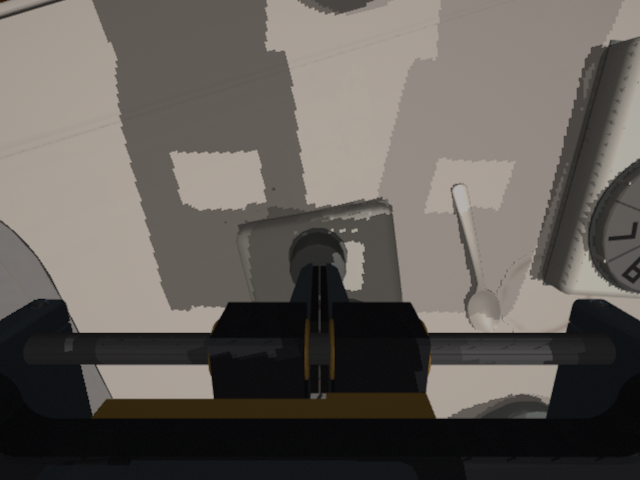

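```bash
python3 -m inch '[[[0,0,0,0,0,2.5,0],[0,0,0,0,0,3.2,0],[0,0,0,0,0,3.6,0],[0,0,0,0,0,3.9,0],[0,0,0,0,0,4.1,0],[0,0,0,0,0,4.1,0]]]'
```

```text
clock: 2.72
tool_pos: [527.2, -122.8, 53.5]
tcp_rot: [0.382, 3.118, 0.001]
wrist_force: [-0.4, 2.2, 4.1]
finger_gap: 0.006
```

```bash
python3 -m inch '[[[0,0,0,0,0,0.1,0],[0,0,0,0,0,0.15,0],[0,0,0,0,0,0.15,0]]]'
```

```text
clock: 2.97
tool_pos: [527.3, -123.1, 52.3]
tcp_rot: [0.382, 3.117, 0.001]
wrist_force: [-1.8, 2.7, 7.7]
finger_gap: 0.001
```

```bash
python3 -m inch '[[[0,0,0,0,0,0.1,0],[0,0,0,0,0,0.1,0]]]'; python3 -m inch '[[[0,0,0,0,0,-1.5,0],[0,0,0,0,0,-3,0],[0,0,0,0,0,-4.5,0],[0,0,0,0,0,-4.5,0],[0,0,0,0,0,-4.5,0],[0,0,0,0,0,-4.5,0],[0,0,0,0,0,-4.5,0],[0,0,0,0,0,-4.5,0]]]'
cat > look.py <<'E'
import sys
from plant import robot, imaging
import cv2, numpy as np
k=sys.argv[1]
o=[]
for n in ("scene","side"):
    f=imaging.grab_frame(n); np.savez(f"{n}{k}.npz",**f); im=f["image"][:,:,::-1]
    x,y=(230,150) if n=="scene" else (300,210)
    o.append(cv2.resize(im[y+20:y+120,x:x+160],(480,300),interpolation=3))
    x,y=(215,250) if n=="scene" else (240,190)
    o.append(cv2.resize(im[y:y+100,x:x+100],(300,300),interpolation=3))
cv2.imwrite(f"pics/look{k}.png",np.vstack([np.hstack(o[:2]),np.hstack(o[2:])]))
E
python3 look.py 2
```

```text
clock: 3.13
tool_pos: [527.4, -123.1, 52.2]
tcp_rot: [0.382, 3.117, 0.001]
wrist_force: [-2.7, 3.4, 13.7]
finger_gap: 0.003
clock: 3.8
tool_pos: [526.4, -123.1, 94.4]
tcp_rot: [-0.382, -3.116, -0.0]
wrist_force: [-0.9, 0.2, 0.1]
finger_gap: 0.006
```

View pics/look2.png

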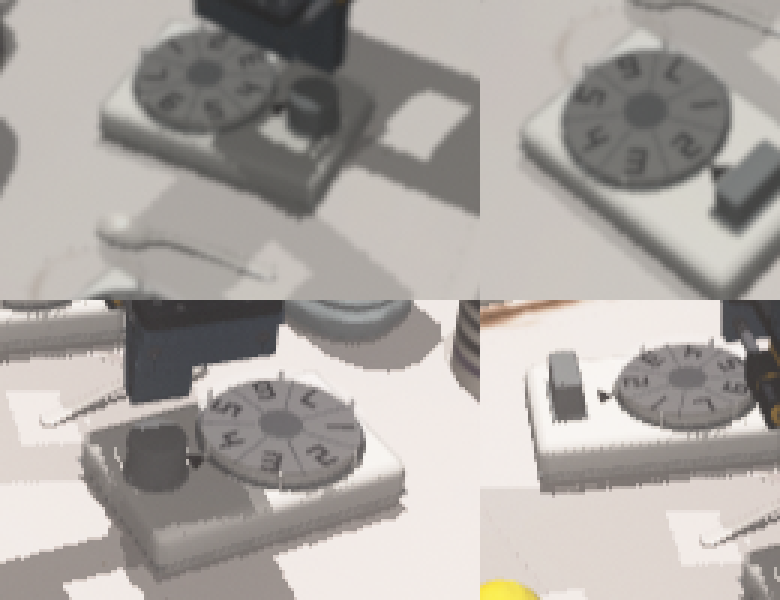

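The 4 now appears to stand at the arrowhead. I'll check the angle, and that the button is right up.

Run:
```python
from ang import *
f=np.load("side2.npz");g=lambda x,y:(300+x/3,230+(y-300)/3)
rep(f,g(281,424),(351.9,275.8),{1:g(339,426),2:g(320,454),3:g(271,462),4:g(229,440),5:g(229,409),6:g(264,390),7:g(310,398)},44)
f=np.load("scene2.npz");g=lambda x,y:(230+x/3,170+y/3)
rep(f,g(205,73),(334.07,201.31),{4:g(252,88),5:g(214,107),6:g(171,103),7:g(154,75),1:g(177,48)},44)
f=np.load("side2.npz")
print([ (pt(f,u,v)[2].round(1)) for u,v in ((352,276),(350,274),(354,278))])
```

```text
C [ 614.6 -130.4   44. ] B [ 526. -127.] dist 88.7
yaw 357.8
1 r 35.6 rel 2.64 theta 2.64
2 r 35.6 rel 1.73 theta 2.63
3 r 38.1 rel 0.86 theta 2.653
4 r 37.0 rel -0.01 theta 2.687
5 r 34.3 rel -0.9 theta 2.689
6 r 35.4 rel -1.82 theta 2.668
7 r 33.8 rel -2.69 theta 2.693
C [ 614.2 -129.4   44. ] B [ 528.2 -119.6] dist 86.6
yaw 353.5
4 r 37.3 rel 0.08 theta 2.77
5 r 35.2 rel -0.86 theta 2.734
6 r 38.2 rel -1.72 theta 2.772
7 r 36.7 rel -2.58 theta 2.803
1 r 33.9 rel 2.75 theta 2.753
[np.float64(63.0), np.float64(63.6), np.float64(64.1)]
```

The angle is about 2.70, so the 4 is at the arrowhead, and the button is up at 64 mm. Two more presses are needed.

```bash
python3 -m inch '[[[0,0,0,0,0,2.5,0],[0,0,0,0,0,3.5,0],[0,0,0,0,0,4.0,0],[0,0,0,0,0,4.3,0],[0,0,0,0,0,4.5,0],[0,0,0,0,0,4.5,0],[0,0,0,0,0,4.5,0]]]'; python3 -m inch '[[[0,0,0,0,0,-1.5,0],[0,0,0,0,0,-3,0],[0,0,0,0,0,-4.5,0],[0,0,0,0,0,-4.5,0],[0,0,0,0,0,-4.5,0],[0,0,0,0,0,-4.5,0],[0,0,0,0,0,-4.5,0],[0,0,0,0,0,-4.5,0]]]'; python3 look.py 3
```

```text
clock: 4.48
tool_pos: [527.2, -123.2, 52.2]
tcp_rot: [0.382, 3.118, -0.0]
wrist_force: [-3.0, -0.2, 11.1]
finger_gap: 0.005
clock: 5.15
tool_pos: [526.3, -123.0, 94.4]
tcp_rot: [-0.382, -3.116, -0.001]
wrist_force: [-0.5, -0.3, -0.1]
finger_gap: 0.007
```

View pics/look3.png

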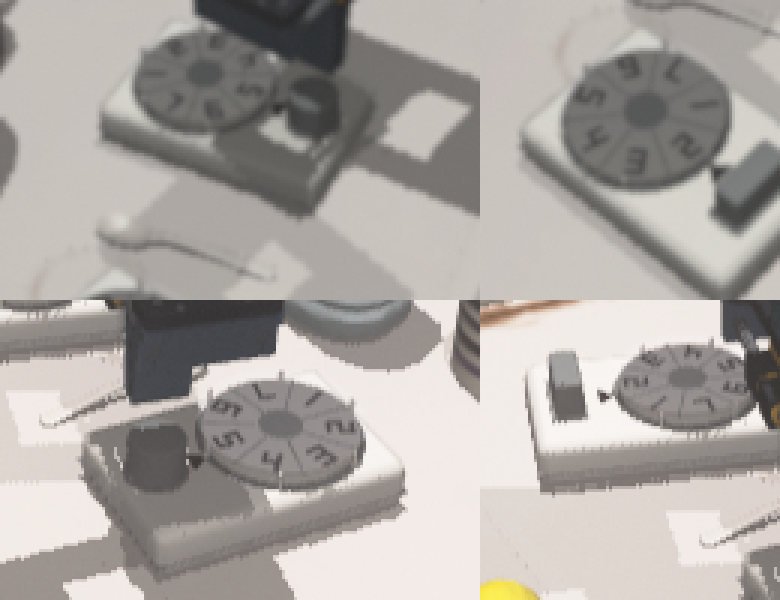

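The 5 is now at the arrowhead (side view, at about (229,440) in the zoomed picture). One more press.

```bash
python3 -m inch '[[[0,0,0,0,0,2.5,0],[0,0,0,0,0,3.5,0],[0,0,0,0,0,4.0,0],[0,0,0,0,0,4.3,0],[0,0,0,0,0,4.5,0],[0,0,0,0,0,4.5,0],[0,0,0,0,0,4.5,0]]]'; python3 -m inch '[[[0,0,0,0,0,-1.5,0],[0,0,0,0,0,-3,0],[0,0,0,0,0,-4.5,0],[0,0,0,0,0,-6,0],[0,0,0,0,0,-8,0],[0,0,0,0,0,-8,0],[0,0,0,0,0,-8,0],[0,0,0,0,0,-8,0]]]';python3 -m inch '[[[0,0,0,0,0,-4,0],[0,0,0,0,0,-4,0],[0,0,0,0,0,-4,0],[0,0,0,0,0,-4,0]]]'; python3 look.py 4
```

```text
clock: 5.83
tool_pos: [527.2, -123.2, 52.2]
tcp_rot: [0.382, 3.118, -0.0]
wrist_force: [-2.8, 0.0, 11.5]
finger_gap: 0.005
clock: 6.5
tool_pos: [526.2, -123.0, 129.6]
tcp_rot: [-0.382, -3.116, -0.001]
wrist_force: [-0.6, -0.3, 0.2]
finger_gap: 0.005
clock: 6.83
tool_pos: [526.3, -123.0, 169.3]
tcp_rot: [-0.382, -3.116, -0.001]
wrist_force: [0.2, 1.0, 0.1]
finger_gap: 0.009
```

View pics/look4.png

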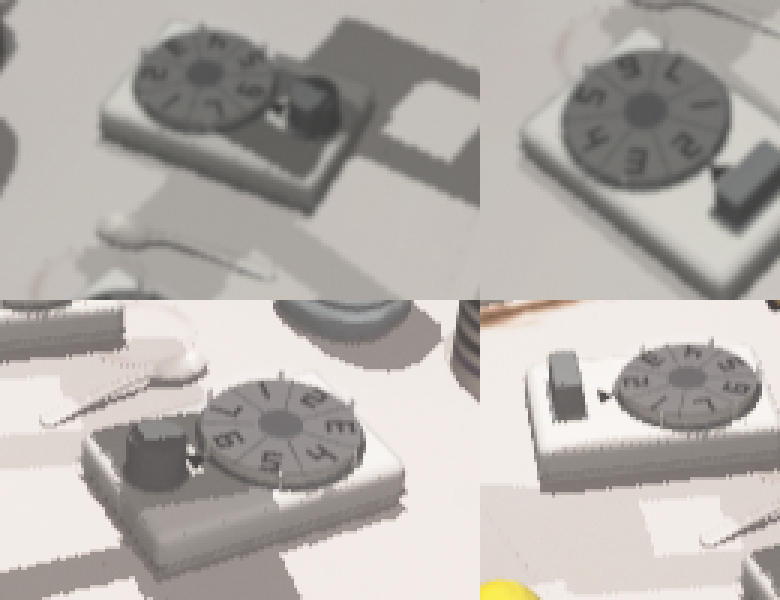

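The 6 is at the arrowhead in both views: scene zoomed (252,88), side zoomed (229,440). The other drum looks unchanged, and the arm is clear.

Run:
```python
from ang import *
f=np.load("side4.npz");g=lambda x,y:(300+x/3,230+(y-300)/3)
rep(f,g(281,424),(351.9,275.8),{6:g(229,440),5:g(271,462),7:g(228,410),1:g(264,390),2:g(311,398),3:g(340,427),4:g(321,453)},44)
from plant import robot
print(robot.job_done())
```

```text
C [ 614.6 -130.4   44. ] B [ 526. -127.] dist 88.7
yaw 357.8
6 r 37.0 rel -0.01 theta 4.482
5 r 38.1 rel 0.86 theta 4.449
7 r 34.5 rel -0.87 theta 4.519
1 r 35.4 rel -1.82 theta 4.464
2 r 34.2 rel -2.71 theta 4.474
3 r 36.1 rel 2.61 theta 4.409
4 r 35.2 rel 1.76 theta 4.458
the job is handed in; nothing more can be done
None
```

The 6 on the round-button reminder now stands at the arrowhead, and the job is handed in. It took three presses with the shut fingertips, and the drum went to 4, then 5, then 6.

- **Drum position:** the last pictures put the drum at about 4.46 rad, against a target of 4.488. The readings from the separate numerals ran from 4.41 to 4.52, all inside the allowed band.
- **Presses:** each one went to the stop at about 52 mm, with no more than 14 N read at the wrist. The fingers then lifted well clear so the button could come right up. The depth reading showed it at about 64 mm after the first press; I didn't measure it again after the other two.
- **Other reminder:** its drum looks the same in every picture. I checked this by eye and didn't measure it.
- **At hand-in:** the arm was clear of everything, with the tips at 169 mm, about 7 s into the 40 s.

**Disagreement:** the two fixed cameras placed the button 7 mm apart in y, so I pressed at their midpoint. They also differed by about 0.1 rad on the drum angle after the first press. The last angle comes from the side camera alone, though the scene picture also shows the 6 at the arrowhead.

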